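# Load and close the swing-arm drilling jig

### The job

Get the pine offcut ready for drilling in the jig on the bench: with a fingertip, slide it along the fence until its far end is home against the end stop, then push the red-knobbed cam lever round clockwise (seen from above) as far as it goes so that the cam clamps the wood against the fence, and push the aluminium guide arm round over the wood as far as its stop pin, so that the brass bush sits over the pencil cross. Everything is pushed, nothing is picked up: the offcut stays down on the jig's bed, and the tub, tape measure and pencil around the jig are left where they are.

Things in the scene. Friction and masses are not known exactly. Their poses are not given: they have to be found in the camera images.
- jig: wooden drilling jig bolted to the bench; bed 220 (x) x 190 (y) x 18 mm, origin under its centre at bench height, x along the work, y to the left. Dark 16 mm high strips on the bed (tops 34 mm above the bench): fence on the left, its right face at y +22 mm (x -105 to +80); end stop at the far end, its near face at x +70 mm (y -28 to +28)
- offcut_mid (a point): the pine offcut, 100 x 44 x 19 mm, lying flat on the bed between fence and cam, a pencil cross on top; this point: centre of its underside, x along its length towards the end stop, y to the fence, z up. Starts 20 to 45 mm short of the end stop, 1 to 4 mm off the fence, up to 1 deg askew; 40 to 85 g, slides with a push under 1 N
- cam: pale wooden eccentric disc, 40 mm across, 20 to 36 mm above the bench, fixed under the cam lever on a slightly springy rubber bush; presses the offcut's right side when the lever is round. Origin on the pivot axis at bench height
- cam_pivot (a point): pivot of the cam lever, 44 mm above the bench: upright axis, to the right of the offcut (jig x -5, y -47 mm)
- lever_knob (a point): centre of the red 24 mm ball on the end of the cam lever, 108 mm from the pivot axis, 44 mm above the bench; the lever between is a round steel bar 12 mm thick, 38 to 51 mm above the bench, clear on both sides from 15 to 95 mm from the axis
- cam_lever (a joint): cam lever angle, rad; 0 = open, pointing right (80 deg clockwise from the jig's x); grows clockwise seen from above to its hard end at 1.745, where it points along the jig's -x. Starts at 0 to 0.3. Stiff: stays where left (1 N at the knob); the cam meets the wood at about 1.29, then needs up to about 6 N
- guide_post (a point): pivot of the guide arm, 50 mm above the bench: upright axis of the steel post left of the fence (jig x +35, y +63 mm); its nut reaches 65 mm above the bench
- guide_knob (a point): foot of the black knob (16 mm across and high) on the end of the guide arm, 100 mm from the post axis, on the arm's top face 55 mm above the bench; the arm is a flat bar 22 mm wide, 46 to 55 mm above the bench, with a brass bush (18 mm, 41 to 58 mm above the bench) 63 mm from the axis
- guide_arm (a joint): guide arm angle, rad; 0 = open, 20 deg anticlockwise from the jig's x; grows clockwise seen from above to 1.920, where it points along the jig's -y across the offcut, against the 8 mm stop pin (jig x +20, y +33, top 58 mm above the bench). Starts at 0 to 0.4, turns with about 1 N at the knob, stays where left
- plug_tub: bystander: white tub with a red lid, 62 mm across, 64 mm high; origin at the centre of its foot
- tape_measure: bystander: yellow and black tape measure, 48 x 82 x 71 mm; origin at the centre of its foot
- pencil: bystander: red pencil lying down, 151 mm long, 9 mm thick; origin under its middle
- home (a point): point on the bed where the offcut's centre belongs: jig x +20, y 0, 18 mm above the bench, with the offcut's length along the jig's x, its far end on the end stop and its left side on the fence
Mind the look-alikes: they are no part of the job. Leave any black or pink look-alike of the part that bears offcut_mid alone.

How it is judged:
By the outcome, as a careful person would: the job done as asked, in the order asked, and still so for the second after the job is handed in, with the robot touching nothing.
It also fails if it takes over 69 s, if anything falls off the work surface, if the arm or the gripper's body presses on something with over 40 N, if the wrist force passes 120 N, or if a joint passes its speed limit or range.

### The arm

A 7-joint arm with a two-finger parallel gripper is mounted at the origin on a cart in front of the work surface, level with it; the furniture and walls round the work are solid. World frame = base frame: x ahead of the robot, y to its left, z up, the work surface at z = 0. Lengths are in m, angles in degrees, forces in N, time in s.
With the tool pointing down it reaches from about 0.425 to 0.875 m from the base axis. Payload 4.7 kg.
Tool frame: the origin (TCP) lies between the finger pads; the fingertips stand 8 mm ahead of it and the grasp point (between the pads) lies 11 mm behind it (env.tip_extent is the distance from the TCP to the fingertips, in m); z points along the fingers, y is the line along which they close (so a half turn about z gives the same grasp; the last joint's range is limited). The gripper opens to 87 mm and grips with 3 to 60 N. Pads are 19 mm wide; open, the fingers measure 117 mm over their backs; the gripper's body (75 mm by 190 mm) begins 51 mm behind the grasp point.
Start: joints at [-67.431, 18.392, -4.016, 83.108, 1.295, 78.541, -3.26], TCP at [0.241, 0.604, 0.231] pointing down, gripper open.
Joint ranges: [-163.93, 163.93], [-17.29, 119.83], [-79.2, 71.16], [3.27, 140.29], [-89.18, 269.18], [5.43, 117.66], [-154.24, 154.24]. Speed limits (degrees/s): [147.25, 147.25, 180, 180, 180, 180, 180].

### API

Orientations are given as [roll, pitch, yaw] about the fixed x, y, z axes, in that order (R = Rz(yaw) Ry(pitch) Rx(roll)).
In Python, from cell import sensors, vision, workorder, env gives the robot as it stands.
- The arm moves only by the tool drive_tool, never from a script. Its argument "moves" is a list of rows, each an object of numbers: "x", "y", "z": the shift along the tool's x, y, z in mm; "rx", "ry", "rz": the turn, a rotation vector about the tool's x, y, z in rad; "fingers": the closure, from -1 (fully open) to 1 (shut). In form: [{"x": .., "y": .., "z": .., "rx": .., "ry": .., "rz": .., "fingers": ..}, ...]. A call has 1 to 20 rows; each row is the pose to reach, as a shift and turn from the pose commanded when the call began, along the tool's axes at that moment; what a row does not reach only later rows make up. A row lasts 1/8 s, in which the tool goes at most 62.5 mm and 10.7 degrees, less where a joint would pass 70% of its speed; a pose out of reach is approached as far as the arm can. A call with a gripper value outside its range is refused whole. The fingers move at their own pace and stop on an object; "force" is the grip in N (left out, the last holds). Time passes only in rows, so rows that repeat a pose let the fingers close. It gives the time, the measured TCP pose, the force, the opening and the grip force at its end, in the units of the state.
- sensors.get_obs(): the state, without advancing time (a new reading comes with each control period).
- vision.read_camera(name): name is "side" or "top" or "wrist"; returns a dict with "image" (384x512x3 uint8, red, green, blue), "fx", "fy", "cx", "cy" (pixels), "R" (3x3) and "t" (3): a world point X has camera coordinates R X + t. Camera axes: x right, y down, z forward; pixel columns grow to the right and rows downward; lengths in m; the calibration is good to about 2 mm. The wrist camera is an equidistant fisheye: a pixel r from the principal point sees the ray r / f radians off the axis. A picture is of the moment at which its call begins. There is no depth.
- workorder.sign_off(): hands the job in; it is judged then, once.
The state is a dict: "time_s": time; "qpos": joint angles; "joint_velocities": joint speeds; "effort": joint torques, N m; "tool_pos": TCP position; "tool_rot": TCP orientation; "force": force on the tool from outside, world axes, zero at the start; "wrist_torque": the same for the moment, N m; "grip_width": finger opening in m; "grasp_force": force on a finger pad.
Only numpy, scipy, OpenCV 4.12 (cv2) and the standard library are available. Lean on these libraries where they do the work, as an engineer would, in place of code of your own. Each camera call takes 0.05 s, during which the arm holds its last target. There are 200 camera calls.

## Working session

There is one attempt and no reset: what is moved stays moved. The work goes in short steps, Python scripts to look and compute and a tool call to move; the robot and the scene stay as the last step left them, time stands still between calls to the robot, and variables do not carry over. Pictures are saved under pics/ and viewed, at most 10 in all, crops included, and the job is handed in when it is done.

Besides the shell and the picture viewer there is one more tool, called after "Emit:" as name([rows], argument=value, ...), one row to a line, values as JSON. drive_tool: Moves the arm, as the interface text tells. Its arguments: {"type":"object","properties":{"moves":{"type":"array"},"force":{"type":"number"}},"required":["moves"]}

```bash
mkdir -p pics; cat > h.py <<'E'
import numpy as np, cv2
from cell import sensors, vision, workorder, env
def shot(n,f):
    c=vision.read_camera(n); cv2.imwrite(f'pics/{f}.png',c['image'][:,:,::-1]); np.savez(f'pics/{f}.npz',**c); return c
def load(f): return dict(np.load(f'pics/{f}.npz'))
def ray(c,u,v):
    R,t=c['R'],c['t']; d=R.T@np.array([(u-c['cx'])/c['fx'],(v-c['cy'])/c['fy'],1.]); return -R.T@t,d/np.linalg.norm(d)
def plane(c,u,v,z):
    o,d=ray(c,u,v); return o+d*(z-o[2])/d[2]
def two(c1,p1,c2,p2):
    o1,d1=ray(c1,*p1);o2,d2=ray(c2,*p2)
    s=np.linalg.lstsq(np.stack([d1,-d2],1),o2-o1,rcond=None)[0]
    a=o1+s[0]*d1;b=o2+s[1]*d2; return (a+b)/2,np.linalg.norm(a-b)*1000
def proj(c,X):
    p=c['R']@np.array(X)+c['t']; return c['fx']*p[0]/p[2]+c['cx'],c['fy']*p[1]/p[2]+c['cy']
E
python3 - <<'E'
from h import *
a=shot('top','top0');b=shot('side','side0')
for c in(a,b): print((-c['R'].T@c['t']).round(3),c['fx'],c['R'].round(2).tolist())
# upscale to view
for f in('top0','side0'): cv2.imwrite(f'pics/{f}_b.png',cv2.resize(cv2.imread(f'pics/{f}.png'),(800,600),interpolation=cv2.INTER_CUBIC))
print(sensors.get_obs())
E
```

```text
[0.489 0.162 0.927] 393.47499321344975 [[0.0, -1.0, -0.04], [-0.99, 0.0, -0.1], [0.1, 0.04, -0.99]]
[ 0.189 -0.362  0.635] 412.4543693858269 [[0.81, -0.59, -0.01], [-0.39, -0.53, -0.75], [0.44, 0.62, -0.66]]
{'time_s': 0.1, 'qpos': array([-67.42935692,  18.43618508,  -4.01712357,  83.16928983,
         1.29561359,  78.54199965,  -3.26125311]), 'joint_velocities': array([ 0.03002151, -0.12378986,  0.09536094, -0.18571092,  0.15980429,
        0.04637195, -0.01043377]), 'effort': array([-9.05743150e-05, -4.92572701e+01, -4.05872259e-01, -3.13397884e+01,
       -6.42561237e-02,  3.95350100e-02,  9.27158749e-05]), 'tool_pos': array([0.24084468, 0.60319412, 0.22954348]), 'tool_rot': array([-1.79897803e+02,  5.67814344e-03,  1.58239367e+02]), 'force': array([ 0.24234154, -0.12207691,  0.60329789]), 'wrist_torque': array([-0.02800301,  0.01326683,  0.00360387]), 'grasp_force': 0.0, 'grip_width': 0.08707853501809591}
```

View pics/top0_b.png

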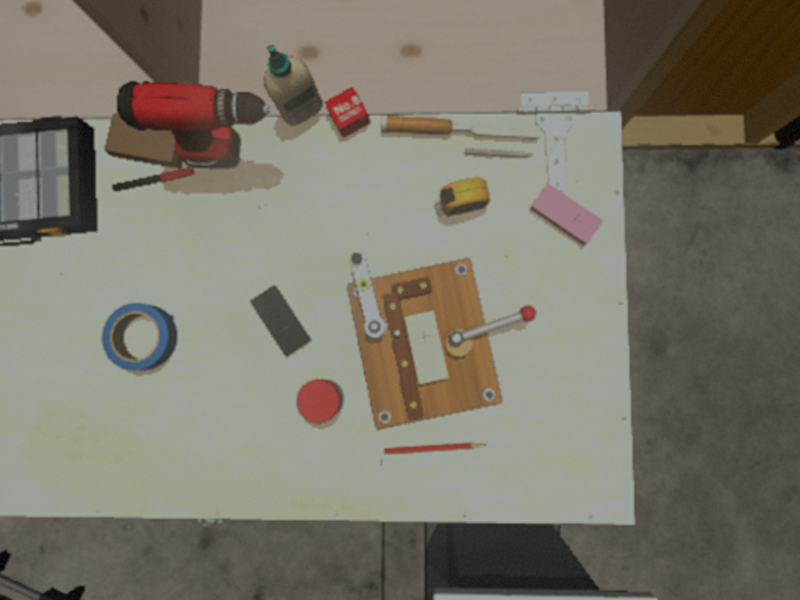

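View pics/side0_b.png

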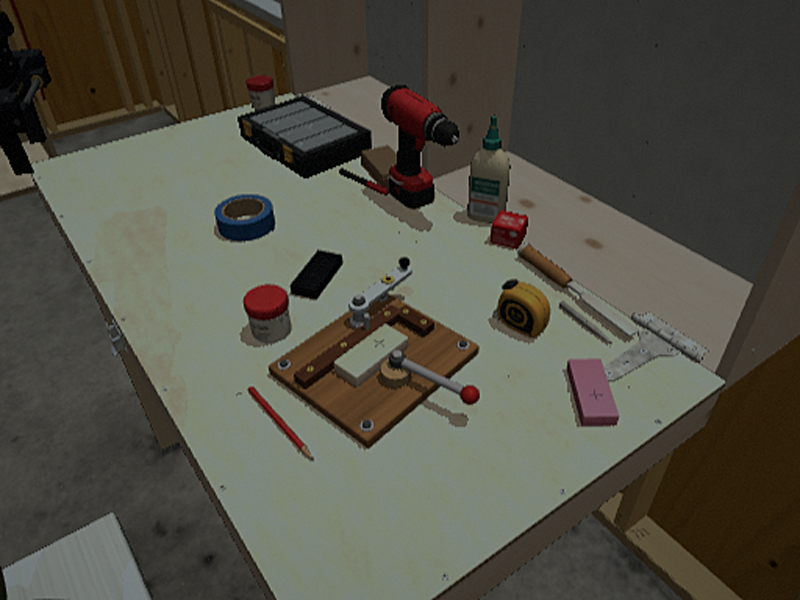

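The top view shows the jig at about (425,343), with the pale offcut on its bed at (427,347), the red knob at (528,314), the guide post at (375,327) and the guide knob at (357,258). There are three candidates for the offcut: the pale one in the jig, the black one (280,320) and the pink one (567,214). The pale one fits because it lies between fence and cam and has the cross. I'll confirm that in an enlarged crop and measure.

```bash
python3 - <<'E'
from h import *
a=load('top0');b=load('side0')
A=cv2.resize(a['image'][155:280,215:350],None,fx=4.4,fy=4.4,interpolation=cv2.INTER_CUBIC)
cv2.imwrite('pics/crop_top.png',A[:,:,::-1])
B=cv2.resize(b['image'][155:290,165:315],None,fx=4.4,fy=4.4,interpolation=cv2.INTER_CUBIC)
cv2.imwrite('pics/crop_side.png',B[:,:,::-1])
def red(c,box):
    x0,y0,x1,y1=box; h=cv2.cvtColor(c['image'],cv2.COLOR_RGB2HSV)[y0:y1,x0:x1]
    m=((h[...,0]<8)|(h[...,0]>172))&(h[...,1]>150)&(h[...,2]>60)
    n,l,s,ce=cv2.connectedComponentsWithStats(m.astype(np.uint8)); i=1+s[1:,4].argmax(); return ce[i]+[x0,y0],s[i]
pa,sa=red(a,(325,190,350,212));pb,sb=red(b,(285,238,312,262))
print('knob',pa,sa,pb,sb,two(a,pa,b,pb))
# jig outline in top
h=cv2.cvtColor(a['image'],cv2.COLOR_RGB2HSV)
m=((h[...,1]>85)&(h[...,0]<22)).astype(np.uint8); m[:155]=0;m[280:]=0;m[:,:215]=0;m[:,325:]=0
cn=max(cv2.findContours(m,0,2)[0],key=cv2.contourArea)
r=cv2.minAreaRect(cv2.convexHull(cn)); bx=cv2.boxPoints(r);print('jig',r,bx.tolist())
P=np.array([plane(a,*p,.018) for p in bx]);print(P.round(4).tolist(),P.mean(0),[np.linalg.norm(P[i]-P[i-1]) for i in range(4)])
# offcut
o=((h[...,1]<70)&(h[...,2]>140)).astype(np.uint8); o[:192]=0;o[250:]=0;o[:,:255]=0;o[:,288:]=0
n,l,s,ce=cv2.connectedComponentsWithStats(o); print(s,ce)
E
```

```text
knob [337.76190476 199.83333333] [ 9  7  8  7 42] [300.46511628 251.26744186] [10  9 12 10 86] (array([0.55340978, 0.02433195, 0.04685741]), np.float64(0.7156423885078379))
jig ((270.63653564453125, 219.47073364257812), (94.7770004272461, 82.20526123046875), 77.90524291992188) [[220.5170135498047, 181.746337890625], [300.89752197265625, 164.52194213867188], [320.75604248046875, 257.19512939453125], [240.37554931640625, 274.4195251464844]]
[[0.5981, 0.291, 0.018], [0.6382, 0.1035, 0.018], [0.4253, 0.0601, 0.018], [0.3854, 0.2427, 0.018]] [0.51176608 0.17431858 0.018     ] [np.float64(0.21819051934416966), np.float64(0.1918308461872979), np.float64(0.21728154962912602), np.float64(0.18695766120364435)]
[[     0      0    512    384 195766]
 [   259    199     28     46    841]
 [   255    212      1      1      1]] [[255.42614141 191.37039118]
 [272.69322235 221.64565993]
 [255.         212.        ]]
```

View pics/crop_top.png

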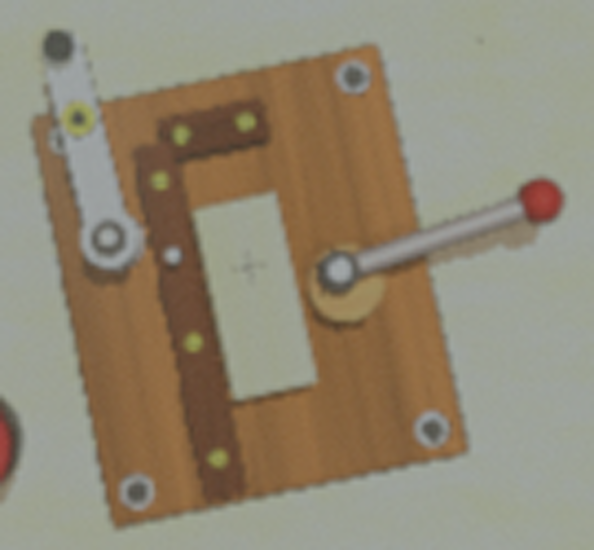

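View pics/crop_side.png

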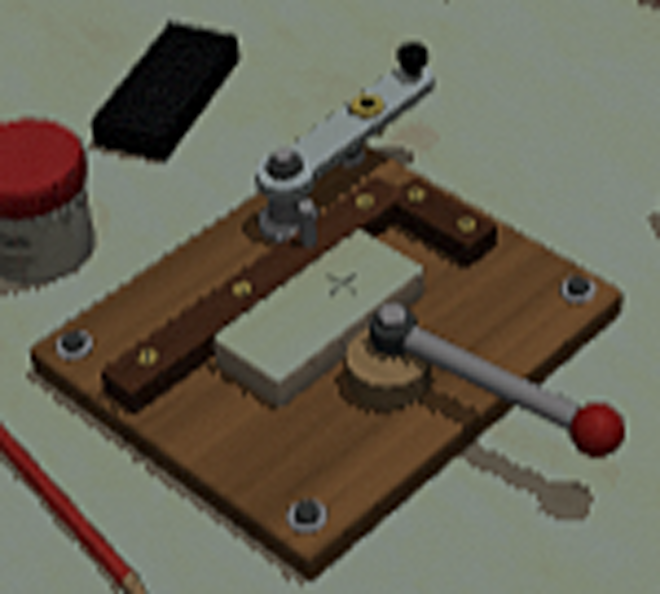

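The crops confirm the pale offcut with the cross in the jig, lying between fence and cam. I can now triangulate the features and fit the jig pose.

```bash
python3 - <<'E'
from h import *
a=load('top0');b=load('side0')
f=lambda p,o:((p[0]+.5)/4.4-.5+o[0],(p[1]+.5)/4.4-.5+o[1])
T=dict(post=(108,238),gknob=(58,46),bush=(78,118),pivot=(340,270),oNL=(234,402),oFL=(193,208),oFR=(275,192),oNR=(317,383),cross=(250,266),jFR=(378,43),jNR=(467,450),jNL=(115,527),b1=(352,76),b2=(430,429),b3=(137,492))
S=dict(post=(284,160),gknob=(411,55),bush=(367,104),pivot=(393,318),oNL=(217,345),oFL=(365,232),oFR=(423,268),oNR=(277,385),cross=(343,284),jFR=(621,299),jNR=(312,562),jNL=(34,355),b1=(578,289),b2=(306,514),b3=(73,344))
W={}
for k in T:
    X,e=two(a,f(T[k],(215,155)),b,f(S[k],(165,155))); W[k]=X; print(k,X.round(4),round(e,1))
W['lknob']=np.array([.5534,.0243,.0469])
# jig fit from known points
J=dict(jFR=(.11,-.095),jNR=(-.11,-.095),jNL=(-.11,.095),post=(.035,.063),pivot=(-.005,-.047))
p=np.array([J[k] for k in J]);q=np.array([W[k][:2] for k in J])
pc,qc=p.mean(0),q.mean(0);U,s,Vt=np.linalg.svd((p-pc).T@(q-qc));R=Vt.T@np.diag([1,np.linalg.det(Vt.T@U.T)])@U.T;t=qc-R@pc
yaw=np.degrees(np.arctan2(R[1,0],R[0,0]));print('yaw',yaw,'t',t,'res mm',((p@R.T+t-q)*1000).round(1).tolist())
np.savez('jig.npz',R=R,t=t,yaw=yaw)
for k in W: print(k,'jig',(R.T@(W[k][:2]-t)*1000).round(1),(W[k][2]*1000).round(1))
l=R.T@(W['lknob'][:2]-W['pivot'][:2]);print('lever ang',-80-np.degrees(np.arctan2(l[1],l[0])),np.linalg.norm(l))
g=R.T@(W['gknob'][:2]-W['post'][:2]);print('guide ang',20-np.degrees(np.arctan2(g[1],g[0])),np.linalg.norm(g))
E
```

```text
post [0.5331 0.2428 0.0601] 0.2
gknob [0.6294 0.2685 0.0668] 0.3
bush [0.5942 0.259  0.0566] 0.0
pivot [0.5173 0.1265 0.0519] 0.4
oNL [0.4517 0.1793 0.0308] 2.9
oFL [0.5508 0.2009 0.0327] 1.9
oFR [0.5578 0.1591 0.0359] 0.7
oNR [0.4604 0.1377 0.0341] 0.2
cross [0.5197 0.1719 0.0371] 0.4
jFR [0.6389 0.1044 0.0109] 2.0
jNR [0.4261 0.0594 0.0135] 0.8
jNL [0.386  0.2417 0.0129] 2.5
b1 [0.6211 0.1181 0.0172] 0.1
b2 [0.4366 0.079  0.0183] 0.0
b3 [0.4034 0.2305 0.0191] 0.2
yaw 12.248527089686421 t [0.51254198 0.17379673] res mm [[1.3, -0.1], [-0.9, -1.8], [-1.1, 1.6], [0.3, -0.0], [0.3, 0.4]]
post jig [34.7 63.1] 60.1
gknob jig [134.3  67.7] 66.8
bush jig [97.8 65.9] 56.6
pivot jig [ -5.4 -47.3] 51.9
oNL jig [-58.3  18.3] 30.8
oFL jig [43.2 18.3] 32.7
oFR jig [ 41.1 -23.9] 35.9
oNR jig [-58.7 -24.2] 34.1
cross jig [ 6.6 -3.4] 37.1
jFR jig [108.7 -94.6] 10.9
jNR jig [-108.8  -93.5] 13.5
jNL jig [-109.3   93.2] 12.9
b1 jig [ 94.3 -77.5] 17.2
b2 jig [-94.3 -76.5] 18.3
b3 jig [-94.6  78.6] 19.1
lknob jig [   8.2 -154.8] 46.9
lever ang 2.7789880716647133 0.10834679893368389
guide ang 17.33588563140576 0.09967100609823273
```

```bash
cat >> h.py <<'E'
from scipy.spatial.transform import Rotation as Ro
J=np.load('jig.npz') 
def toW(x,y): return J['R']@np.array([x,y])/1000+J['t']
def toJ(p): return J['R'].T@(np.array(p[:2])-J['t'])*1000
def rel(x,y,z): # jig mm, z mm -> tool-frame shift mm from the measured pose
    o=sensors.get_obs(); R=Ro.from_euler('xyz',o['tool_rot'],degrees=True)
    return R.inv().apply(np.r_[toW(x,y),z/1000]-o['tool_pos'])*1000
def st():
    o=sensors.get_obs(); print(round(o['time_s'],2),'jig',toJ(o['tool_pos']).round(1),'z',(o['tool_pos'][2]*1000).round(1),'rot',o['tool_rot'].round(1),'F',o['force'].round(1),'Fj',(J['R'].T@o['force'][:2]).round(1),o['grip_width'])
E
python3 - <<'E'
from h import *
print(rel(-95,-2,150).round(1), J['yaw']+180-158.24, toW(-95,-2))
c=load('top0')
for n,p in dict(block=(280,320),blockR=(310,340),tub=(320,402),tape=(464,197),pencilL=(384,451),pencilR=(486,445)).items(): print(n,toJ(plane(c,p[0]*.64,p[1]*.64,.02)).round(0))
E
```

```text
[-333.9 -352.7   80.2] 34.008527089686424 [0.42012881 0.15168777]
block [ 76. 201.]
blockR [ 37. 163.]
tub [-55. 166.]
tape [ 199. -106.]
pencilL [-143.   89.]
pencilR [-165.  -57.]
```

Emit:
drive_tool([
  {"x": -34, "y": -35, "z": 8, "rz": -0.1, "fingers": 1},
  {"x": -67, "y": -70, "z": 16, "rz": -0.2, "fingers": 1},
  {"x": -100, "y": -106, "z": 24, "rz": -0.3, "fingers": 1},
  {"x": -134, "y": -141, "z": 32, "rz": -0.4, "fingers": 1},
  {"x": -167, "y": -176, "z": 40, "rz": -0.5, "fingers": 1},
  {"x": -200, "y": -212, "z": 48, "rz": -0.594, "fingers": 1},
  {"x": -234, "y": -247, "z": 56, "rz": -0.594, "fingers": 1},
  {"x": -267, "y": -282, "z": 64, "rz": -0.594, "fingers": 1},
  {"x": -300, "y": -317, "z": 72, "rz": -0.594, "fingers": 1},
  {"x": -334, "y": -353, "z": 80, "rz": -0.594, "fingers": 1},
  {"x": -334, "y": -353, "z": 80, "rz": -0.594, "fingers": 1},
  {"x": -334, "y": -353, "z": 80, "rz": -0.594, "fingers": 1},
  {"x": -334, "y": -353, "z": 80, "rz": -0.594, "fingers": 1},
])

```text
invalid input at $.moves[0]: expected keys x, y, z, rx, ry, rz, fingers
```

```bash
python3 - <<'E'
from h import *
st(); print(rel(-92,-2,32).round(1))
E
```

```text
0.1 jig [-174.4  477.3] z 229.5 rot [-179.9    0.   158.2] F [ 0.2 -0.1  0.6] Fj [ 0.2 -0.2] 0.08707853501809591
[-336.4 -350.8  198.2]
```

Emit:
drive_tool([
  {"x": -34, "y": -35, "z": 8, "rx": 0, "ry": 0, "rz": -0.1, "fingers": 1},
  {"x": -67, "y": -70, "z": 16, "rx": 0, "ry": 0, "rz": -0.2, "fingers": 1},
  {"x": -100, "y": -106, "z": 24, "rx": 0, "ry": 0, "rz": -0.3, "fingers": 1},
  {"x": -134, "y": -141, "z": 32, "rx": 0, "ry": 0, "rz": -0.4, "fingers": 1},
  {"x": -167, "y": -176, "z": 40, "rx": 0, "ry": 0, "rz": -0.5, "fingers": 1},
  {"x": -200, "y": -212, "z": 48, "rx": 0, "ry": 0, "rz": -0.594, "fingers": 1},
  {"x": -234, "y": -247, "z": 56, "rx": 0, "ry": 0, "rz": -0.594, "fingers": 1},
  {"x": -267, "y": -282, "z": 64, "rx": 0, "ry": 0, "rz": -0.594, "fingers": 1},
  {"x": -300, "y": -317, "z": 72, "rx": 0, "ry": 0, "rz": -0.594, "fingers": 1},
  {"x": -334, "y": -353, "z": 80, "rx": 0, "ry": 0, "rz": -0.594, "fingers": 1},
  {"x": -334, "y": -353, "z": 80, "rx": 0, "ry": 0, "rz": -0.594, "fingers": 1},
  {"x": -334, "y": -353, "z": 80, "rx": 0, "ry": 0, "rz": -0.594, "fingers": 1},
  {"x": -334, "y": -353, "z": 80, "rx": 0, "ry": 0, "rz": -0.594, "fingers": 1},
])

```text
time_s: 1.72
tool_pos: [0.42, 0.1533, 0.1506]
tool_rot: [180.0, 0.0, -167.6]
force: [-0.1, 0.5, 0.2]
grip_width: 0.0005
grasp_force: 0.0
```

```bash
python3 - <<'E'
from h import *
st(); print(rel(-92,-2,32).round(1))
E
```

```text
1.73 jig [-94.8  -0.4] z 150.6 rot [ 180.     0.  -167.6] F [-0.1  0.5  0.2] Fj [-0.   0.5] 0.00048532782919334064
[ -2.8  -1.6 118.6]
```

Emit:
drive_tool([
  {"x": 0, "y": -1, "z": 40, "rx": 0, "ry": 0, "rz": 0, "fingers": 1},
  {"x": -1, "y": -2, "z": 80, "rx": 0, "ry": 0, "rz": 0, "fingers": 1},
  {"x": -2, "y": -2, "z": 108, "rx": 0, "ry": 0, "rz": 0, "fingers": 1},
  {"x": -3, "y": -2, "z": 118, "rx": 0, "ry": 0, "rz": 0, "fingers": 1},
  {"x": -3, "y": -2, "z": 118, "rx": 0, "ry": 0, "rz": 0, "fingers": 1},
  {"x": -9, "y": -2, "z": 118, "rx": 0, "ry": 0, "rz": 0, "fingers": 1},
  {"x": -15, "y": -2, "z": 118, "rx": 0, "ry": 0, "rz": 0, "fingers": 1},
  {"x": -20, "y": -2, "z": 118, "rx": 0, "ry": 0, "rz": 0, "fingers": 1},
  {"x": -24, "y": -2, "z": 118, "rx": 0, "ry": 0, "rz": 0, "fingers": 1},
  {"x": -28, "y": -2, "z": 118, "rx": 0, "ry": 0, "rz": 0, "fingers": 1},
  {"x": -32, "y": -2, "z": 118, "rx": 0, "ry": 0, "rz": 0, "fingers": 1},
  {"x": -36, "y": -2, "z": 118, "rx": 0, "ry": 0, "rz": 0, "fingers": 1},
  {"x": -40, "y": -2, "z": 118, "rx": 0, "ry": 0, "rz": 0, "fingers": 1},
  {"x": -44, "y": -2, "z": 118, "rx": 0, "ry": 0, "rz": 0, "fingers": 1},
  {"x": -47, "y": -2, "z": 118, "rx": 0, "ry": 0, "rz": 0, "fingers": 1},
  {"x": -47, "y": -2, "z": 118, "rx": 0, "ry": 0, "rz": 0, "fingers": 1},
])

```text
time_s: 3.72
tool_pos: [0.467, 0.1601, 0.0326]
tool_rot: [180.0, 0.0, -167.7]
force: [-0.1, 0.6, -0.2]
grip_width: 0.0005
grasp_force: 0.0
```

```bash
python3 - <<'E'
from h import *
st(); c=shot('top','top1'); d=shot('side','side1')
A=cv2.resize(c['image'][155:280,215:350],None,fx=3,fy=4.4,interpolation=cv2.INTER_CUBIC)
B=cv2.resize(d['image'][155:280,165:300],None,fx=3,fy=4.4,interpolation=cv2.INTER_CUBIC)
A=cv2.resize(c['image'][155:280,215:350],(400,370),interpolation=cv2.INTER_CUBIC)
B=cv2.resize(d['image'][155:280,165:300],(400,370),interpolation=cv2.INTER_CUBIC)
cv2.imwrite('pics/c1.png',np.hstack([A,B])[:,:,::-1])
E
```

```text
3.73 jig [-47.4  -3.7] z 32.6 rot [ 180.     0.  -167.7] F [-0.1  0.6 -0.2] Fj [0.  0.6] 0.0004950838100988874
```

View pics/c1.png

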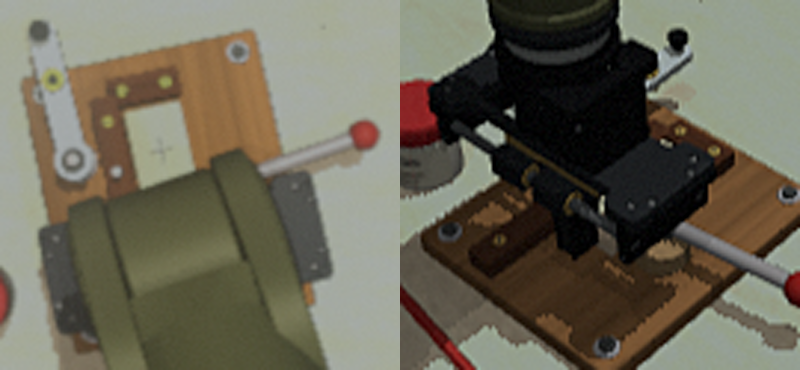

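The offcut's far edge, at left panel (150,110), is still a few mm short of the end stop. I'll keep pushing in small steps.

Emit:
drive_tool([
  {"x": -2, "y": 0, "z": 0, "rx": 0, "ry": 0, "rz": 0, "fingers": 1},
  {"x": -4, "y": 0, "z": 0, "rx": 0, "ry": 0, "rz": 0, "fingers": 1},
  {"x": -6, "y": 0, "z": 0, "rx": 0, "ry": 0, "rz": 0, "fingers": 1},
  {"x": -7, "y": 0, "z": 0, "rx": 0, "ry": 0, "rz": 0, "fingers": 1},
  {"x": -8, "y": 0, "z": 0, "rx": 0, "ry": 0, "rz": 0, "fingers": 1},
  {"x": -8, "y": 0, "z": 0, "rx": 0, "ry": 0, "rz": 0, "fingers": 1},
])

```text
time_s: 4.58
tool_pos: [0.4728, 0.1614, 0.0322]
tool_rot: [-180.0, -0.2, -167.7]
force: [-4.9, -1.3, 3.8]
grip_width: 0.0004
grasp_force: 2.8
```

Emit:
drive_tool([
  {"x": 4, "y": 0, "z": 0, "rx": 0, "ry": 0, "rz": 0, "fingers": 1},
  {"x": 10, "y": 0, "z": 0, "rx": 0, "ry": 0, "rz": 0, "fingers": 1},
  {"x": 10, "y": 0, "z": -40, "rx": 0, "ry": 0, "rz": 0, "fingers": 1},
  {"x": 0, "y": -5, "z": -70, "rx": 0, "ry": 0, "rz": 0, "fingers": 1},
  {"x": -40, "y": -25, "z": -70, "rx": 0, "ry": 0, "rz": 0, "fingers": 1},
  {"x": -80, "y": -50, "z": -70, "rx": 0, "ry": 0, "rz": 0, "fingers": 1},
  {"x": -80, "y": -50, "z": -70, "rx": 0, "ry": 0, "rz": 0, "fingers": 1},
  {"x": -80, "y": -50, "z": -30, "rx": 0, "ry": 0, "rz": 0, "fingers": 1},
  {"x": -80, "y": -50, "z": 0, "rx": 0, "ry": 0, "rz": 0, "fingers": 1},
  {"x": -80, "y": -50, "z": 0, "rx": 0, "ry": 0, "rz": 0, "fingers": 1},
  {"x": -80, "y": -46, "z": 0, "rx": 0, "ry": 0, "rz": 0, "fingers": 1},
  {"x": -80, "y": -42, "z": 0, "rx": 0, "ry": 0, "rz": 0, "fingers": 1},
  {"x": -80, "y": -39, "z": 0, "rx": 0, "ry": 0, "rz": 0, "fingers": 1},
  {"x": -80, "y": -36, "z": 0, "rx": 0, "ry": 0, "rz": 0, "fingers": 1},
  {"x": -80, "y": -34, "z": 0, "rx": 0, "ry": 0, "rz": 0, "fingers": 1},
  {"x": -80, "y": -34, "z": 0, "rx": 0, "ry": 0, "rz": 0, "fingers": 1},
])

```text
time_s: 6.58
tool_pos: [0.5599, 0.1457, 0.0326]
tool_rot: [180.0, 0.0, -167.7]
force: [0.6, 0.1, 0.2]
grip_width: 0.0005
grasp_force: 0.0
```

```bash
python3 - <<'E'
from h import *
st(); c=shot('top','top2')
A=cv2.resize(c['image'][155:280,215:350],(594,550),interpolation=cv2.INTER_CUBIC)
cv2.imwrite('pics/c2.png',A[:,:,::-1])
E
```

```text
6.58 jig [ 40.3 -37.5] z 32.6 rot [ 180.     0.  -167.7] F [0.6 0.1 0.2] Fj [ 0.6 -0. ] 0.00047374993482834677
```

Emit:
drive_tool([
  {"x": 0, "y": 1.5, "z": 0, "rx": 0, "ry": 0, "rz": 0, "fingers": 1},
  {"x": 0, "y": 3, "z": 0, "rx": 0, "ry": 0, "rz": 0, "fingers": 1},
  {"x": 0, "y": 4, "z": 0, "rx": 0, "ry": 0, "rz": 0, "fingers": 1},
  {"x": 0, "y": 5, "z": 0, "rx": 0, "ry": 0, "rz": 0, "fingers": 1},
  {"x": 0, "y": 5, "z": 0, "rx": 0, "ry": 0, "rz": 0, "fingers": 1},
])

```text
time_s: 7.25
tool_pos: [0.5588, 0.1506, 0.0326]
tool_rot: [180.0, 0.0, -167.7]
force: [-0.8, -0.6, 1.1]
grip_width: 0.0004
grasp_force: 0.0
```

Emit:
drive_tool([
  {"x": 0, "y": 1, "z": 0, "rx": 0, "ry": 0, "rz": 0, "fingers": 1},
  {"x": 0, "y": 2, "z": 0, "rx": 0, "ry": 0, "rz": 0, "fingers": 1},
  {"x": 0, "y": 3, "z": 0, "rx": 0, "ry": 0, "rz": 0, "fingers": 1},
  {"x": 0, "y": 3, "z": 0, "rx": 0, "ry": 0, "rz": 0, "fingers": 1},
])

```text
time_s: 7.75
tool_pos: [0.5581, 0.1518, 0.0326]
tool_rot: [-179.9, -0.0, -167.8]
force: [-1.2, -5.6, 1.9]
grip_width: 0.0005
grasp_force: 2.5
```

```bash
python3 - <<'E'
from h import *
st()
E
```

```text
7.75 jig [ 39.9 -31.2] z 32.6 rot [-179.9   -0.  -167.8] F [-1.2 -5.6  1.9] Fj [-2.3 -5.2] 0.0005164717643931808
```

Emit:
drive_tool([
  {"x": 0, "y": -6, "z": 0, "rx": 0, "ry": 0, "rz": 0, "fingers": 1},
  {"x": 0, "y": -15, "z": -6, "rx": 0, "ry": 0, "rz": 0, "fingers": 1},
  {"x": 4, "y": -50, "z": -12, "rx": 0, "ry": 0, "rz": 0, "fingers": 1},
  {"x": 8, "y": -97, "z": -12, "rx": 0, "ry": 0, "rz": 0, "fingers": 1},
  {"x": 8, "y": -97, "z": -12, "rx": 0, "ry": 0, "rz": 0, "fingers": 1},
  {"x": 8, "y": -97, "z": -12, "rx": 0, "ry": 0, "rz": 0, "fingers": 1},
])

```text
time_s: 8.5
tool_pos: [0.5713, 0.0573, 0.0449]
tool_rot: [179.9, 0.1, -167.8]
force: [0.3, 0.0, -0.7]
grip_width: 0.0005
grasp_force: 0.0
```

```bash
python3 - <<'E'
from h import *
st(); c=shot('top','top3'); d=shot('side','side3')
A=cv2.resize(c['image'][155:280,215:350],(400,370),interpolation=cv2.INTER_CUBIC)
B=cv2.resize(d['image'][155:280,165:300],(400,370),interpolation=cv2.INTER_CUBIC)
cv2.imwrite('pics/c3.png',np.hstack([A,B])[:,:,::-1])
E
```

```text
8.5 jig [  32.7 -126.3] z 44.9 rot [ 1.799e+02  1.000e-01 -1.678e+02] F [ 0.3  0.  -0.7] Fj [ 0.3 -0. ] 0.0005026574196601091
```

View pics/c3.png

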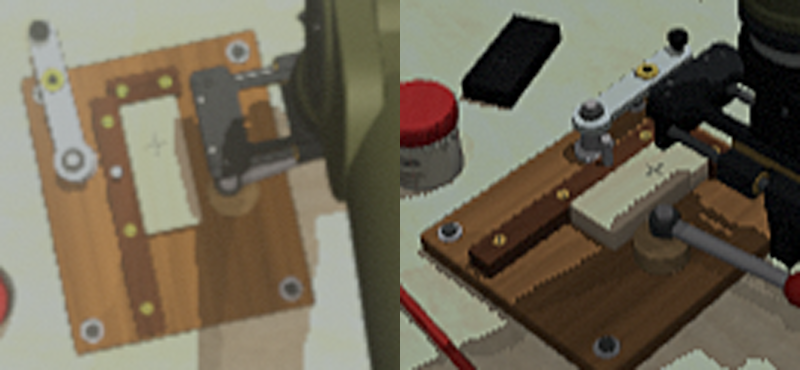

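The offcut's far edge at (150,98) sits on the end stop and its left side lies along the fence. Now I'll work out the lever arc.

```bash
python3 - <<'E'
from h import *
p=toJ(sensors.get_obs()['tool_pos'])
for th in list(range(2,75,9))+[74,80,85,90,95,100,102]:
    f=np.radians(-80-th);u=np.array([np.cos(f),np.sin(f)]);n=np.array([np.sin(f),-np.cos(f)])
    c=np.array([-5,-47])+80*u-(6+11*abs(n[0])+9*abs(n[1]))*n; d=c-p
    print(th,c.round(0),'x',(-d[0]).round(1),'y',d[1].round(1))
E
```

```text
2 [  24. -124.] x 8.6 y 1.4
11 [  11. -127.] x 21.9 y -2.2
20 [  -1. -129.] x 33.5 y -3.9
29 [ -13. -129.] x 45.5 y -3.9
38 [ -25. -127.] x 57.7 y -1.9
47 [ -37. -123.] x 69.7 y 2.0
56 [ -49. -117.] x 81.3 y 8.0
65 [ -59. -109.] x 91.9 y 16.1
74 [-69. -99.] x 101.3 y 26.0
74 [-69. -99.] x 101.3 y 26.0
80 [-74. -91.] x 106.6 y 33.6
85 [-78. -85.] x 110.4 y 40.4
90 [-81. -77.] x 113.6 y 47.7
95 [-83. -70.] x 116.0 y 55.2
100 [-85. -62.] x 117.7 y 63.1
102 [-85. -60.] x 118.2 y 65.5
```

Emit:
drive_tool([
  {"x": 8, "y": 1, "z": 0, "rx": 0, "ry": 0, "rz": 0, "fingers": 1},
  {"x": 15, "y": 0, "z": 0, "rx": 0, "ry": 0, "rz": 0, "fingers": 1},
  {"x": 22, "y": -2, "z": 0, "rx": 0, "ry": 0, "rz": 0, "fingers": 1},
  {"x": 28, "y": -3, "z": 0, "rx": 0, "ry": 0, "rz": 0, "fingers": 1},
  {"x": 34, "y": -4, "z": 0, "rx": 0, "ry": 0, "rz": 0, "fingers": 1},
  {"x": 40, "y": -4, "z": 0, "rx": 0, "ry": 0, "rz": 0, "fingers": 1},
  {"x": 46, "y": -4, "z": 0, "rx": 0, "ry": 0, "rz": 0, "fingers": 1},
  {"x": 52, "y": -3, "z": 0, "rx": 0, "ry": 0, "rz": 0, "fingers": 1},
  {"x": 58, "y": -2, "z": 0, "rx": 0, "ry": 0, "rz": 0, "fingers": 1},
  {"x": 64, "y": 0, "z": 0, "rx": 0, "ry": 0, "rz": 0, "fingers": 1},
  {"x": 70, "y": 2, "z": 0, "rx": 0, "ry": 0, "rz": 0, "fingers": 1},
  {"x": 76, "y": 5, "z": 0, "rx": 0, "ry": 0, "rz": 0, "fingers": 1},
  {"x": 81, "y": 8, "z": 0, "rx": 0, "ry": 0, "rz": 0, "fingers": 1},
  {"x": 87, "y": 12, "z": 0, "rx": 0, "ry": 0, "rz": 0, "fingers": 1},
  {"x": 92, "y": 16, "z": 0, "rx": 0, "ry": 0, "rz": 0, "fingers": 1},
  {"x": 97, "y": 21, "z": 0, "rx": 0, "ry": 0, "rz": 0, "fingers": 1},
  {"x": 101, "y": 26, "z": 0, "rx": 0, "ry": 0, "rz": 0, "fingers": 1},
  {"x": 101, "y": 26, "z": 0, "rx": 0, "ry": 0, "rz": 0, "fingers": 1},
])

```text
time_s: 10.85
tool_pos: [0.4661, 0.0613, 0.0445]
tool_rot: [180.0, -0.0, -167.7]
force: [0.0, -0.6, -0.1]
grip_width: 0.0
grasp_force: 0.0
```

```bash
python3 - <<'E'
from h import *
st()
E
```

```text
10.85 jig [ -69.2 -100.1] z 44.5 rot [ 180.    -0.  -167.7] F [ 0.  -0.6 -0.1] Fj [-0.1 -0.5] 3.4888272033318135e-05
```

Emit:
drive_tool([
  {"x": 3, "y": 4, "z": 0, "rx": 0, "ry": 0, "rz": 0, "fingers": 1},
  {"x": 5.5, "y": 8, "z": 0, "rx": 0, "ry": 0, "rz": 0, "fingers": 1},
  {"x": 7.5, "y": 11, "z": 0, "rx": 0, "ry": 0, "rz": 0, "fingers": 1},
  {"x": 9, "y": 14.5, "z": 0, "rx": 0, "ry": 0, "rz": 0, "fingers": 1},
  {"x": 11, "y": 18, "z": 0, "rx": 0, "ry": 0, "rz": 0, "fingers": 1},
  {"x": 12.5, "y": 22, "z": 0, "rx": 0, "ry": 0, "rz": 0, "fingers": 1},
  {"x": 14, "y": 26, "z": 0, "rx": 0, "ry": 0, "rz": 0, "fingers": 1},
  {"x": 15, "y": 29, "z": 0, "rx": 0, "ry": 0, "rz": 0, "fingers": 1},
  {"x": 16, "y": 33, "z": 0, "rx": 0, "ry": 0, "rz": 0, "fingers": 1},
  {"x": 16.5, "y": 36, "z": 0, "rx": 0, "ry": 0, "rz": 0, "fingers": 1},
  {"x": 16.5, "y": 36, "z": 0, "rx": 0, "ry": 0, "rz": 0, "fingers": 1},
])

```text
time_s: 12.22
tool_pos: [0.4426, 0.0928, 0.0446]
tool_rot: [180.0, -0.0, -167.7]
force: [1.1, -1.2, 0.9]
grip_width: 0.0003
grasp_force: 1.0
```

```bash
python3 - <<'E'
from h import *
st()
E
```

```text
12.22 jig [-85.5 -64.3] z 44.6 rot [ 180.    -0.  -167.7] F [ 1.1 -1.2  0.9] Fj [ 0.8 -1.4] 0.00028319969650056386
```

Emit:
drive_tool([
  {"x": 0, "y": 1, "z": 0, "rx": 0, "ry": 0, "rz": 0, "fingers": 1},
  {"x": 0, "y": 2, "z": 0, "rx": 0, "ry": 0, "rz": 0, "fingers": 1},
  {"x": 0, "y": 3, "z": 0, "rx": 0, "ry": 0, "rz": 0, "fingers": 1},
  {"x": 0, "y": 4, "z": 0, "rx": 0, "ry": 0, "rz": 0, "fingers": 1},
  {"x": 0, "y": 5, "z": 0, "rx": 0, "ry": 0, "rz": 0, "fingers": 1},
  {"x": 0, "y": 5, "z": 0, "rx": 0, "ry": 0, "rz": 0, "fingers": 1},
])

```text
time_s: 12.98
tool_pos: [0.4417, 0.0949, 0.0442]
tool_rot: [-179.8, -0.1, -167.8]
force: [1.6, -9.2, 1.0]
grip_width: 0.0003
grasp_force: 4.5
```

```bash
python3 - <<'E'
from h import *
st()
E
```

```text
12.97 jig [-85.9 -62.1] z 44.2 rot [-1.798e+02 -1.000e-01 -1.678e+02] F [ 1.6 -9.2  1. ] Fj [-0.4 -9.4] 0.0003454915694341003
```

Emit:
drive_tool([
  {"x": 0, "y": 2, "z": 0, "rx": 0, "ry": 0, "rz": 0, "fingers": 1},
  {"x": 0, "y": 4, "z": 0, "rx": 0, "ry": 0, "rz": 0, "fingers": 1},
  {"x": 0, "y": 4, "z": 0, "rx": 0, "ry": 0, "rz": 0, "fingers": 1},
])

```text
time_s: 13.35
tool_pos: [0.4412, 0.0962, 0.044]
tool_rot: [-179.6, -0.1, -167.9]
force: [3.7, -14.7, 0.5]
grip_width: 0.0003
grasp_force: 7.5
```

```bash
python3 - <<'E'
from h import *
st()
E
```

```text
13.35 jig [-86.2 -60.7] z 44.0 rot [-1.796e+02 -1.000e-01 -1.679e+02] F [  3.7 -14.7   0.5] Fj [  0.5 -15.1] 0.0003487803687260277
```

Emit:
drive_tool([
  {"x": 0, "y": 2, "z": 0, "rx": 0, "ry": 0, "rz": 0, "fingers": 1},
  {"x": 0, "y": 4, "z": 0, "rx": 0, "ry": 0, "rz": 0, "fingers": 1},
  {"x": 0, "y": 4, "z": 0, "rx": 0, "ry": 0, "rz": 0, "fingers": 1},
  {"x": 0, "y": 4, "z": 0, "rx": 0, "ry": 0, "rz": 0, "fingers": 1},
])

```text
time_s: 13.85
tool_pos: [0.4407, 0.0973, 0.0438]
tool_rot: [-179.5, -0.2, -168.0]
force: [5.1, -20.9, -0.5]
grip_width: 0.0004
grasp_force: 10.7
```

```bash
python3 - <<'E'
from h import *
st()
E
```

```text
13.85 jig [-86.4 -59.5] z 43.8 rot [-179.5   -0.2 -168. ] F [  5.1 -20.9  -0.5] Fj [  0.5 -21.5] 0.0004312977340809012
```

Emit:
drive_tool([
  {"x": 0, "y": -8, "z": 0, "rx": 0, "ry": 0, "rz": 0, "fingers": 1},
  {"x": 0, "y": -24, "z": 0, "rx": 0, "ry": 0, "rz": 0, "fingers": 1},
  {"x": 0, "y": -26, "z": -35, "rx": 0, "ry": 0, "rz": 0, "fingers": 1},
  {"x": 0, "y": -26, "z": -75, "rx": 0, "ry": 0, "rz": 0, "fingers": 1},
  {"x": -35, "y": 5, "z": -75, "rx": 0, "ry": 0, "rz": 0, "fingers": 1},
  {"x": -70, "y": 40, "z": -75, "rx": 0, "ry": 0, "rz": 0, "fingers": 1},
  {"x": -105, "y": 70, "z": -75, "rx": 0, "ry": 0, "rz": 0, "fingers": 1},
  {"x": -140, "y": 105, "z": -75, "rx": 0, "ry": 0, "rz": 0, "fingers": 1},
  {"x": -175, "y": 135, "z": -75, "rx": 0, "ry": 0, "rz": 0, "fingers": 1},
  {"x": -203, "y": 152, "z": -75, "rx": 0, "ry": 0, "rz": 0, "fingers": 1},
  {"x": -203, "y": 152, "z": -75, "rx": 0, "ry": 0, "rz": 0, "fingers": 1},
  {"x": -203, "y": 152, "z": -75, "rx": 0, "ry": 0, "rz": 0, "fingers": 1},
])

```text
time_s: 15.35
tool_pos: [0.6053, 0.2963, 0.1188]
tool_rot: [-180.0, -0.1, -167.7]
force: [0.3, -0.5, 0.5]
grip_width: 0.0006
grasp_force: 0.0
```

```bash
python3 - <<'E'
from h import *
st(); c=shot('top','top4'); d=shot('side','side4')
A=cv2.resize(c['image'][155:280,215:350],(400,370),interpolation=cv2.INTER_CUBIC)
B=cv2.resize(d['image'][155:280,165:300],(400,370),interpolation=cv2.INTER_CUBIC)
cv2.imwrite('pics/c4.png',np.hstack([A,B])[:,:,::-1])
p=toJ(sensors.get_obs()['tool_pos'])
for an in [2.7,-5,-15,-25,-35,-45,-55,-65,-75,-82,-86,-90]:
    f=np.radians(an);u=np.array([np.cos(f),np.sin(f)]);n=np.array([np.sin(f),-np.cos(f)])
    q=np.array([35,63])+84*u-(11+11*abs(n[0])+9*abs(n[1]))*n; e=q-p
    print(an,q.round(0),'x',(-e[0]).round(1),'y',e[1].round(1))
E
```

```text
15.35 jig [116.6 100.1] z 118.8 rot [-1.800e+02 -1.000e-01 -1.677e+02] F [ 0.3 -0.5  0.5] Fj [ 0.2 -0.5] 0.0006112239346996455
2.7 [118.  87.] x -1.1 y -12.0
-5 [121.  77.] x -3.6 y -23.0
-15 [122.  63.] x -5.1 y -36.5
-25 [121.  49.] x -4.3 y -50.4
-35 [118.  35.] x -1.1 y -64.5
-45 [112.  21.] x 4.7 y -78.1
-55 [104.   9.] x 13.1 y -90.9
-65 [93. -3.] x 23.9 y -102.2
-75 [ 80. -12.] x 37.0 y -111.4
-82 [ 70. -17.] x 47.2 y -116.5
-86 [ 63. -19.] x 53.5 y -118.7
-90 [ 57. -21.] x 59.9 y -120.5
```

View pics/c4.png

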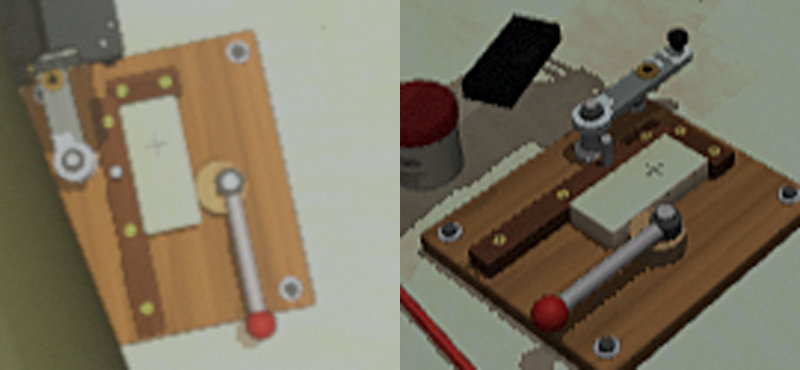

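The lever now points along the jig's -x, with its knob at left panel (260,325), and the cam touches the offcut. The offcut is still home. I'll lower to guide-arm height and sweep.

Emit:
drive_tool([
  {"x": 0, "y": 0, "z": 35, "rx": 0, "ry": 0, "rz": 0, "fingers": 1},
  {"x": 0, "y": 0, "z": 67, "rx": 0, "ry": 0, "rz": 0, "fingers": 1},
  {"x": 0, "y": 0, "z": 67, "rx": 0, "ry": 0, "rz": 0, "fingers": 1},
  {"x": -1, "y": -9, "z": 67, "rx": 0, "ry": 0, "rz": 0, "fingers": 1},
  {"x": -2, "y": -16, "z": 67, "rx": 0, "ry": 0, "rz": 0, "fingers": 1},
  {"x": -4, "y": -23, "z": 67, "rx": 0, "ry": 0, "rz": 0, "fingers": 1},
  {"x": -5, "y": -30, "z": 67, "rx": 0, "ry": 0, "rz": 0, "fingers": 1},
  {"x": -5, "y": -37, "z": 67, "rx": 0, "ry": 0, "rz": 0, "fingers": 1},
  {"x": -5, "y": -44, "z": 67, "rx": 0, "ry": 0, "rz": 0, "fingers": 1},
  {"x": -4, "y": -51, "z": 67, "rx": 0, "ry": 0, "rz": 0, "fingers": 1},
  {"x": -3, "y": -58, "z": 67, "rx": 0, "ry": 0, "rz": 0, "fingers": 1},
  {"x": -1, "y": -65, "z": 67, "rx": 0, "ry": 0, "rz": 0, "fingers": 1},
  {"x": 2, "y": -72, "z": 67, "rx": 0, "ry": 0, "rz": 0, "fingers": 1},
  {"x": 5, "y": -78, "z": 67, "rx": 0, "ry": 0, "rz": 0, "fingers": 1},
  {"x": 9, "y": -85, "z": 67, "rx": 0, "ry": 0, "rz": 0, "fingers": 1},
  {"x": 13, "y": -91, "z": 67, "rx": 0, "ry": 0, "rz": 0, "fingers": 1},
  {"x": 18, "y": -97, "z": 67, "rx": 0, "ry": 0, "rz": 0, "fingers": 1},
  {"x": 24, "y": -102, "z": 67, "rx": 0, "ry": 0, "rz": 0, "fingers": 1},
  {"x": 30, "y": -107, "z": 67, "rx": 0, "ry": 0, "rz": 0, "fingers": 1},
  {"x": 37, "y": -111, "z": 67, "rx": 0, "ry": 0, "rz": 0, "fingers": 1},
])

```text
time_s: 17.95
tool_pos: [0.5935, 0.1801, 0.0526]
tool_rot: [-180.0, 0.0, -167.7]
force: [0.2, 0.2, 0.6]
grip_width: 0.0003
grasp_force: 0.4
```

```bash
python3 - <<'E'
from h import *
st()
E
```

```text
17.95 jig [ 80.4 -11. ] z 52.6 rot [-180.     0.  -167.7] F [0.2 0.2 0.6] Fj [0.2 0.2] 0.00028355606742841227
```

Emit:
drive_tool([
  {"x": 5, "y": -3, "z": 0, "rx": 0, "ry": 0, "rz": 0, "fingers": 1},
  {"x": 10, "y": -5, "z": 0, "rx": 0, "ry": 0, "rz": 0, "fingers": 1},
  {"x": 14, "y": -7, "z": 0, "rx": 0, "ry": 0, "rz": 0, "fingers": 1},
  {"x": 18, "y": -8, "z": 0, "rx": 0, "ry": 0, "rz": 0, "fingers": 1},
  {"x": 21, "y": -9, "z": 0, "rx": 0, "ry": 0, "rz": 0, "fingers": 1},
  {"x": 23, "y": -9, "z": 0, "rx": 0, "ry": 0, "rz": 0, "fingers": 1},
  {"x": 25, "y": -9, "z": 0, "rx": 0, "ry": 0, "rz": 0, "fingers": 1},
  {"x": 26, "y": -9, "z": 0, "rx": 0, "ry": 0, "rz": 0, "fingers": 1},
  {"x": 26, "y": -9, "z": 0, "rx": 0, "ry": 0, "rz": 0, "fingers": 1},
])

```text
time_s: 19.08
tool_pos: [0.572, 0.1662, 0.0528]
tool_rot: [-180.0, 0.2, -167.7]
force: [5.3, 0.4, -3.9]
grip_width: 0.0005
grasp_force: 2.8
```

```bash
python3 - <<'E'
from h import *
st()
E
```

```text
19.07 jig [ 56.5 -20.1] z 52.8 rot [-180.     0.2 -167.7] F [ 5.3  0.4 -3.9] Fj [ 5.3 -0.7] 0.00045576708494158956
```

Emit:
drive_tool([
  {"x": 2, "y": 0, "z": 0, "rx": 0, "ry": 0, "rz": 0, "fingers": 1},
  {"x": 2, "y": 0, "z": 0, "rx": 0, "ry": 0, "rz": 0, "fingers": 1},
  {"x": -6, "y": 0, "z": 0, "rx": 0, "ry": 0, "rz": 0, "fingers": 1},
  {"x": -18, "y": 0, "z": 0, "rx": 0, "ry": 0, "rz": 0, "fingers": 1},
  {"x": -20, "y": 0, "z": -30, "rx": 0, "ry": 0, "rz": 0, "fingers": 1},
  {"x": -20, "y": 0, "z": -80, "rx": 0, "ry": 0, "rz": 0, "fingers": 1},
  {"x": -20, "y": 0, "z": -130, "rx": 0, "ry": 0, "rz": 0, "fingers": 1},
  {"x": -10, "y": 50, "z": -150, "rx": 0, "ry": 0, "rz": 0, "fingers": 1},
  {"x": 0, "y": 100, "z": -150, "rx": 0, "ry": 0, "rz": 0, "fingers": 1},
  {"x": 10, "y": 150, "z": -150, "rx": 0, "ry": 0, "rz": 0, "fingers": 1},
  {"x": 25, "y": 200, "z": -150, "rx": 0, "ry": 0, "rz": 0, "fingers": 1},
  {"x": 40, "y": 250, "z": -150, "rx": 0, "ry": 0, "rz": 0, "fingers": 1},
  {"x": 60, "y": 300, "z": -150, "rx": 0, "ry": 0, "rz": 0, "fingers": 1},
  {"x": 80, "y": 340, "z": -150, "rx": 0, "ry": 0, "rz": 0, "fingers": 1},
  {"x": 100, "y": 370, "z": -150, "rx": 0, "ry": 0, "rz": 0, "fingers": 1},
  {"x": 100, "y": 370, "z": -150, "rx": 0, "ry": 0, "rz": 0, "fingers": 1},
  {"x": 100, "y": 370, "z": -150, "rx": 0, "ry": 0, "rz": 0, "fingers": 1},
])

```text
time_s: 21.2
tool_pos: [0.3948, 0.5057, 0.2024]
tool_rot: [-179.9, 0.0, -167.8]
force: [-0.6, -0.7, -0.3]
grip_width: 0.0005
grasp_force: 0.0
```

```bash
python3 - <<'E'
from h import *
st(); c=shot('top','top5'); d=shot('side','side5')
A=cv2.resize(c['image'][155:280,215:350],(400,370),interpolation=cv2.INTER_CUBIC)
B=cv2.resize(d['image'][155:280,165:300],(400,370),interpolation=cv2.INTER_CUBIC)
cv2.imwrite('pics/c5.png',np.hstack([A,B])[:,:,::-1])
def red(c,box):
    x0,y0,x1,y1=box; h=cv2.cvtColor(c['image'],cv2.COLOR_RGB2HSV)[y0:y1,x0:x1]
    m=((h[...,0]<8)|(h[...,0]>172))&(h[...,1]>150)&(h[...,2]>50)
    n,l,s,ce=cv2.connectedComponentsWithStats(m.astype(np.uint8)); i=1+s[1:,4].argmax(); return ce[i]+[x0,y0]
X,e=two(c,red(c,(285,255,320,275)),d,red(d,(205,245,230,275)));k=toJ(X);print('knob',k,X[2],e)
E
```

```text
21.2 jig [-44.7 349.4] z 202.4 rot [-179.9    0.  -167.8] F [-0.6 -0.7 -0.3] Fj [-0.7 -0.6] 0.0005273431563932648
knob [-113.70970497  -47.5782175 ] 0.045720818789386 0.24805692613275765
```

View pics/c5.png

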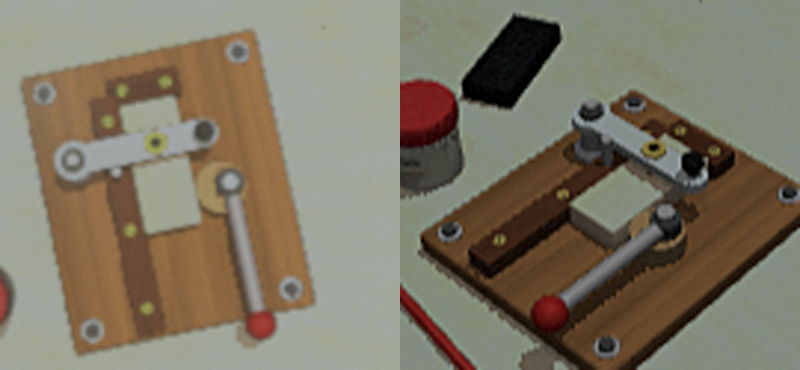

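The lever knob measures jig (-113.7, -47.6), against its hard end at (-113, -47). The guide arm from the post (72,160) to its knob (204,131) lies along the jig's -y against the pin. The bush at (156,143) covers the cross, and the offcut is on the end stop and fence.

```bash
python3 -c "
from h import *
print(workorder.sign_off())"
```

```text
the job is handed in; nothing more can be done
None
```

The job is done and handed in at about 21 s: the offcut is against the end stop and fence, the cam lever is at its hard end clamping it, and the guide arm is on its stop pin with the bush over the cross.

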